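# Set the reception status dial to green and send it

## Robot

A 7-joint arm with a two-finger parallel gripper is mounted at the origin on the work surface. World frame = base frame: x ahead of the robot, y to its left, z up, the work surface at z = 0. Lengths are in m, angles in rad, forces in N, time in s.
With the tool pointing down it reaches from about 0.425 to 0.875 m from the base axis. Payload 9.9 kg.
Tool frame: the origin (TCP) lies between the finger pads; the fingertips stand arm.tip_reach ahead of it and the grasp point (between the pads) lies 2 mm behind it (arm.tip_reach is the distance from the TCP to the fingertips, in m); z points along the fingers, y is the line along which they close (so a half turn about z gives the same grasp; the last joint's range is limited). The gripper opens to 85 mm and grips with 20 to 120 N. Pads are 22 mm wide; open, the fingers measure 114 mm over their backs; the gripper's body (76 mm by 85 mm) begins 54 mm behind the grasp point. The pads swing forward as they close: fully open they stand 13 mm farther back than shut.
Start: joints at [-1.364, 0.576, 0.025, 1.437, -0.015, 1.129, -0.057], TCP at [0.194, 0.647, 0.248] pointing down, gripper open.
Joint ranges: [-2.76, 2.76], [-0.34, 2.15], [-1.52, 1.57], [0.19, 2.46], [-1.09, 4.23], [0.17, 1.99], [-2.82, 2.82]. Speed limits (rad/s): [2.22, 2.22, 3.01, 3.01, 3.14, 3.14, 3.14].

## Interface

Orientations are given as a unit quaternion [w, x, y, z].
In Python, from plant import arm gives the robot as it stands.
- The arm moves only by the tool send_rows, never from a script. Its argument "plan" is a list of rows, each a list of 3 entries, a list of its own where there are three numbers: the turn, a rotation vector about the tool's x, y, z in units of 0.08 rad (1.0 is 0.08 rad), then the shift along the tool's x, y, z in units of 20 mm (1.0 is 20 mm), then the closure, from -1 (fully open) to 1 (shut). A call has 1 to 20 rows; each row shifts and turns the commanded pose from where the row before left it, along the tool's axes as they then stand; what a row does not reach is not made up. A row lasts 1/10 s, in which the tool goes at most 50 mm and 8.59 degrees, less where a joint would pass 70% of its speed; a pose out of reach is approached as far as the arm can. A call with a number of a shift or a turn outside -1 to 1 is refused whole. A call with a gripper value outside its range is refused whole. The fingers move at their own pace and stop on an object; "grip_force" is the grip in N (left out, the last holds). Time passes only in rows, so rows that do not move let the fingers close. It gives the time, the measured TCP pose, the force, the opening and the grip force at its end, in the units of the state.
- arm.get_state(): the state, without advancing time (a new reading comes with each control period).
- arm.get_image(name): name is "scene" or "top" or "wrist"; returns a dict with "color" (480x640x3 uint8, red, green, blue), "fx", "fy", "cx", "cy" (pixels), "view" (4x4, takes a point from world to camera coordinates). Camera axes: x right, y down, z forward; pixel columns grow to the right and rows downward; lengths in m; the calibration is good to about 2 mm. A picture is of the moment at which its call begins. There is no depth.
- arm.job_done(): hands the job in; it is judged then, once.
The state is a dict: "clock": time; "joint_positions": joint angles; "joint_vel": joint speeds; "joint_torque": joint torques, N m; "tool_pos": TCP position; "eef_rot": TCP orientation; "force": force on the tool from outside, world axes, zero at the start; "wrist_torque": the same for the moment, N m; "gripper_width": finger opening in m; "grasp_force": force on a finger pad.
Only numpy, scipy, OpenCV 4.12 (cv2) and the standard library are available. Lean on these libraries where they do the work, as an engineer would, in place of code of your own. Each camera call takes 0.05 s, during which the arm holds its last target. There are 200 camera calls.

## Task

Open the reception desk: with a fingertip, push the orange arm of the status dial round until its tip is over the middle of the green disc, then press the white send button down fully and let it come back up. Only push and press: do not lift the pointer, do not press the button before the pointer is on green, and leave the other things on the counter where they stand.

Things in the scene. Friction and masses are not known exactly. Their poses are not given: they have to be found in the camera images.
- dial: status dial: fixed round grey-topped black board, 270 mm across, 14 mm thick, lying on the counter. Origin on the turning axis of the pointer, at counter height; its z is up and its -x is the dial's front, where no disc lies
- pointer (a joint): angle of the pointer in rad: 0 points to the dial's -x (front), positive is anticlockwise seen from above; stops at -2.75 and 2.75, so it cannot pass the back. It turns stiffly (about 1 N at 75 mm from the axis), has no spring and stays where it is left. It starts within 0.5 of 0
- pointer_tip (a point): tip of the orange pointer, 108 mm from the axis, 36 mm above the counter; passes over the middle of every disc. The pointer is a bar 14 mm wide, 26 to 46 mm above the counter, out to 94 mm from the axis, then a nose 6 mm wide to 110 mm; black hub 42 mm across, top 54 mm above the counter. It only rests on its spindle and would come up if lifted
- disc_green: green round disc, 36 mm across and 3 mm thick, fixed on the dial board, its top 17 mm above the counter; origin at the centre of its underside. The four discs lie on a circle of radius 108 mm about the dial's axis, 70 and 130 degrees to either side of the dial's front; which colour is where varies
- disc_yellow: yellow round disc, 36 mm across and 3 mm thick, fixed on the dial board, its top 17 mm above the counter; origin at the centre of its underside. The four discs lie on a circle of radius 108 mm about the dial's axis, 70 and 130 degrees to either side of the dial's front; which colour is where varies. Not the target
- disc_red: red round disc, 36 mm across and 3 mm thick, fixed on the dial board, its top 17 mm above the counter; origin at the centre of its underside. The four discs lie on a circle of radius 108 mm about the dial's axis, 70 and 130 degrees to either side of the dial's front; which colour is where varies. Not the target
- disc_blue: blue round disc, 36 mm across and 3 mm thick, fixed on the dial board, its top 17 mm above the counter; origin at the centre of its underside. The four discs lie on a circle of radius 108 mm about the dial's axis, 70 and 130 degrees to either side of the dial's front; which colour is where varies. Not the target
- send_top (a point): centre of the top of the send button: round white push button, 36 mm across, in a black housing fixed to the counter, to the left or right of the dial; pressed straight down, a spring pushes it back
- send (a joint): how far the send button is down, in m: 0 is up, 0.006 fully down (about 5 N)
- mug: bright lime-green mug, 76 mm across, 88 mm tall, loose; origin under its middle. It stands to one side of the dial; leave alone
- padlock: brass padlock lying flat, 46 x 44 x 22 mm with a steel shackle, loose; origin under its body; leave alone
- mouse: black computer mouse, 105 x 60 x 35 mm, loose; origin under its middle; leave alone
- pen_cup: dark metal cup, 72 mm across and 95 mm tall, with pens up to 165 mm tall fixed in it, loose; origin under its middle; leave alone
- stapler: green and black stapler, 36 x 140 x 55 mm, loose; origin under its middle; leave alone
- tape: roll of brown packing tape lying flat, 96 mm across, 50 mm tall, loose; origin under its middle; leave alone
There are look-alikes about, which are no part of the job. What is shaped like the part that bears send_top but pink is not meant.

How it is judged:
On the way, in this order (a step that is already met when the one before it is completed fails the run):
1. the pointer rests with its tip over the green disc (horizontal distance between pointer_tip and disc_green below 0.012 m and velocity of joint pointer between -0.05 and 0.05 rad/s), for 0.2 s.
2. the send button is pressed down fully with the pointer on green (horizontal distance between pointer_tip and disc_green below 0.012 m and value of joint send above 0.0045 m), for 0.05 s.
At the end, for the whole second after the job is handed in: the tip of the pointer is within 12 mm (horizontally) of the centre of the green disc, the pointer is at rest and down on its spindle, and the send button has been pressed at least 4.5 mm and is up again (under 1.5 mm) (all of step 1 and value of joint send below 0.0015 m and not (z of pointer_tip in the frame of dial above 0.042 m)); the robot touches nothing.
It fails at once if the send button is pressed (over 2.5 mm) while the pointer's tip is not within 12 mm of the centre of the green disc (not (horizontal distance between pointer_tip and disc_green below 0.012 m) and value of joint send above 0.0025 m).
It fails at once if the pointer is lifted more than 6 mm (z of pointer_tip in the frame of dial above 0.042 m).
It fails at once if a loose thing on the counter is moved more than 15 mm, lifted or tipped over (distance of any of mug, padlock, mouse, pen_cup, stapler, tape from where it was at the start of the episode above 0.015 m or angle between any of mug, padlock, mouse, pen_cup, stapler, tape's own z axis and vertical above 0.3 rad).
It also fails if it takes over 51 s, if anything falls off the work surface, if the arm or the gripper's body presses on something with over 40 N, if the wrist force passes 120 N, or if a joint passes its speed limit or range.

## Working session

There is one attempt and no reset: what is moved stays moved. The work goes in short steps, Python scripts to look and compute and a tool call to move; the robot and the scene stay as the last step left them, time stands still between calls to the robot, and variables do not carry over. Pictures are saved under pics/ and viewed, at most 10 in all, crops included, and the job is handed in when it is done.

Besides the shell and the picture viewer there is one more tool, called after "Call:" in YAML: its name, and indented under it one key for each argument. send_rows: Moves the arm, as the interface text tells. Its arguments: {"type":"object","properties":{"plan":{"type":"array"},"grip_force":{"type":"number"}},"required":["plan"]}

```bash
mkdir -p pics
cat > h.py <<'E'
import numpy as np, cv2
from plant import arm
def ray(im,u,v,z):
    V=np.array(im["view"]);R=V[:3,:3];t=V[:3,3]
    c=-R.T@t;d=R.T@np.array([(u-im["cx"])/im["fx"],(v-im["cy"])/im["fy"],1])
    return c+d*(z-c[2])/d[2]
def px(im,p):
    V=np.array(im["view"]);q=V[:3,:3]@np.array(p)+V[:3,3]
    return q[0]/q[2]*im["fx"]+im["cx"],q[1]/q[2]*im["fy"]+im["cy"]
E
python3 - <<'E'
from h import *
import pickle
for n in("top","scene"):
    im=arm.get_image(n);pickle.dump(im,open(n+".pkl","wb"))
    cv2.imwrite(f"pics/{n}0.png",im["color"][:,:,::-1])
s=arm.get_state();print(s, arm.tip_reach)
E
```

```text
{'clock': 0.1, 'joint_positions': array([-1.36379294,  0.57643671,  0.02486525,  1.43779649, -0.01501663,
        1.1290043 , -0.05646796]), 'joint_vel': array([-1.40378871e-03, -8.99333615e-04, -4.79495349e-04, -1.92083863e-03,
       -5.28019446e-04, -5.56233444e-04,  1.63132660e-07]), 'joint_torque': array([ 6.88324028e-03, -7.67305398e+01,  2.25874878e+00, -2.86608642e+01,
        1.60238799e-02,  8.62381101e-03,  1.52223339e-05]), 'tool_pos': array([0.19342766, 0.64630785, 0.24754659]), 'eef_rot': array([-7.16829572e-05,  1.44868694e-01,  9.89450620e-01, -7.26491986e-04]), 'force': array([ 0.24518096, -0.16422101, -0.4662754 ]), 'wrist_torque': array([-0.01716454,  0.02185068, -0.02089214]), 'grasp_force': 0.0, 'gripper_width': 0.08555907853694217} 0.017
```

View pics/top0.png

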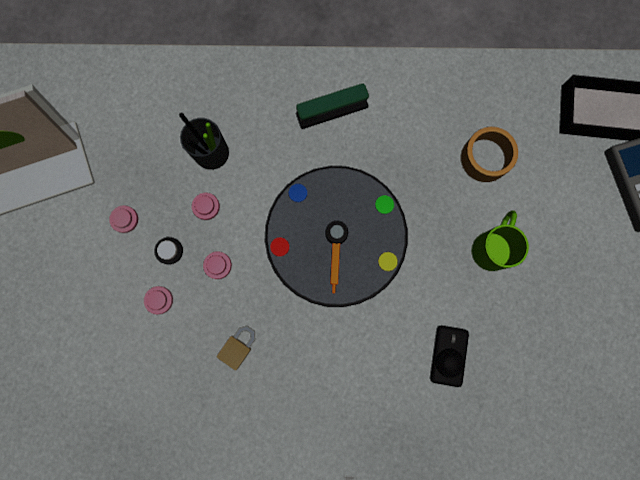

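View pics/scene0.png

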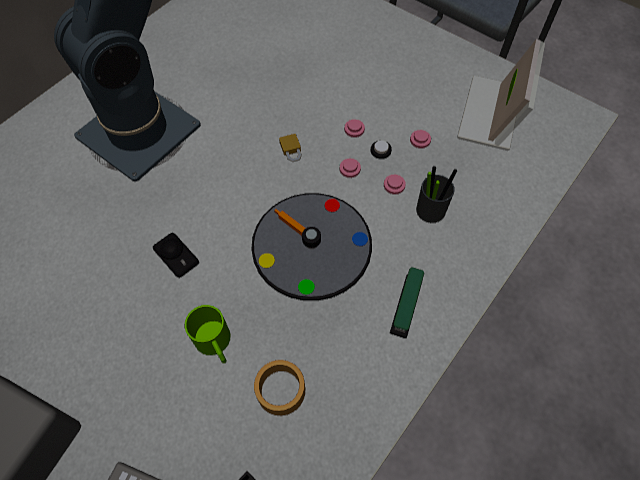

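The top view shows the dial at (336,235), its orange pointer with the tip at (334,291), and the discs: green (385,204), yellow (388,261), red (280,247), blue (298,193). The white button is at (169,250) with four pink look-alikes at (124,219), (206,207), (217,265) and (158,300). Other greens are the mug (506,245), the stapler (333,105) and the picture at the left edge. The scene view agrees: green disc at (307,287), white button at (381,148).

Run:
```python
from h import *
import pickle
T=pickle.load(open("top.pkl","rb"));S=pickle.load(open("scene.pkl","rb"))
def cen(im,lo,hi,box):
    h=cv2.cvtColor(im["color"],cv2.COLOR_RGB2HSV);m=cv2.inRange(h,lo,hi)
    x0,y0,x1,y1=box;k=np.zeros_like(m);k[y0:y1,x0:x1]=m[y0:y1,x0:x1]
    M=cv2.moments(k,True);return M["m10"]/M["m00"],M["m01"]/M["m00"],M["m00"]
C={"red":((0,150,60),(5,255,255)),"yellow":((24,150,60),(34,255,255)),"green":((50,150,60),(75,255,255)),"blue":((100,150,60),(125,255,255))}
P={}
for im,box,n in((T,(265,165,408,307),"T"),(S,(250,190,375,300),"S")):
    for c,(a,b) in C.items():
        u,v,k=cen(im,a,b,box);P[n+c]=ray(im,u,v,.017);print(n,c,round(u),round(v),k,P[n+c].round(4))
    A=np.array([[2*P[n+c][0],2*P[n+c][1],1] for c in C]);bb=[P[n+c][:2]@P[n+c][:2] for c in C]
    s=np.linalg.lstsq(A,np.array(bb),rcond=None)[0];r=np.sqrt(s[2]+s[:2]@s[:2]);print("axis",s[:2].round(4),"r",r)
    for c in C:d=P[n+c][:2]-s[:2];print(c,np.degrees(np.arctan2(d[1],d[0])).round(1))
    u,v,k=cen(im,(8,150,60),(18,255,255),box)
    p=ray(im,u,v,.046);d=p[:2]-s[:2];print("pointer",p.round(4),np.degrees(np.arctan2(d[1],d[0])).round(1),k)
for im,box,n in((T,(153,235,184,266),"T"),(S,(368,136,394,160),"S")):
    u,v,k=cen(im,(0,0,150),(180,60,255),box)
    for z in(0.02,.03,.04):print(n,"btn",round(u,1),round(v,1),k,ray(im,u,v,z).round(4))
# triangulation
u1,v1,_=cen(T,(0,0,150),(180,60,255),(157,240,182,262));u2,v2,_=cen(S,(0,0,150),(180,60,255),(371,138,391,158))
a=T;Pm=[np.array([[i["fx"],0,i["cx"]],[0,i["fy"],i["cy"]],[0,0,1]])@np.array(i["view"])[:3] for i in(T,S)]
X=cv2.triangulatePoints(Pm[0],Pm[1],np.array([[u1],[v1]]),np.array([[u2],[v2]]));print((X[:3]/X[3]).ravel())
for nm,u,v,z in(("stapler1",298,125,0),("stapler2",368,104,0),("stap top",300,103,.055),("lock",235,350,.02),("shackle",250,332,.01),("mug",506,245,.088),("handle",511,215,.06),("tape",490,153,.05),("cup",203,135,.095),("mouse",450,355,.03),("pinkR",206,207,.03),("pink",217,265,.03)):print(nm,ray(T,u,v,z).round(3))
c=np.hstack([cv2.resize(T["color"][225:275,140:195],(390,355),interpolation=0),cv2.resize(S["color"][123:173,353:408],(390,355),interpolation=0)])
cv2.imwrite("pics/c.png",c[:,:,::-1])
```

```text
T red 280 247 283.0 [0.5348 0.1167 0.017 ]
T yellow 387 261 279.0 [ 0.5094 -0.0829  0.017 ]
T green 384 204 272.0 [ 0.6171 -0.0782  0.017 ]
T blue 297 193 263.0 [0.6385 0.0859 0.017 ]
axis [0.5597 0.0124] r 0.10747144733591475
red 103.5
yellow -117.9
green -57.7
blue 43.1
pointer [0.4989 0.0157 0.046 ] 176.8 331.0
S red 332 205 158.0 [0.5358 0.116  0.017 ]
S yellow 266 260 189.0 [ 0.5101 -0.0852  0.017 ]
S green 306 286 198.0 [ 0.6177 -0.0804  0.017 ]
S blue 359 239 174.0 [0.6389 0.0834 0.017 ]
axis [0.5595 0.0106] r 0.10788057772126
red 102.7
yellow -117.3
green -57.3
blue 42.5
pointer [0.501  0.0104 0.046 ] -179.8 253.0
T btn 166.3 249.3 195.0 [0.5289 0.3267 0.02  ]
T btn 166.3 249.3 195.0 [0.5278 0.3237 0.03  ]
T btn 166.3 249.3 195.0 [0.5266 0.3207 0.04  ]
S btn 380.9 145.8 57.0 [0.5276 0.324  0.02  ]
S btn 380.9 145.8 57.0 [0.5315 0.317  0.03  ]
S btn 380.9 145.8 57.0 [0.5353 0.31   0.04  ]
[0.52799875 0.32579631 0.01926211]
stapler1 [0.778 0.087 0.   ]
stapler2 [ 0.822 -0.05   0.   ]
stap top [0.801 0.081 0.055]
lock [0.347 0.194 0.02 ]
shackle [0.379 0.17  0.01 ]
mug [ 0.532 -0.28   0.088]
handle [ 0.59  -0.302  0.06 ]
tape [ 0.708 -0.272  0.05 ]
cup [0.723 0.25  0.095]
mouse [ 0.34  -0.191  0.03 ]
pinkR [0.607 0.254 0.03 ]
pink [0.499 0.23  0.03 ]
```

View pics/c.png

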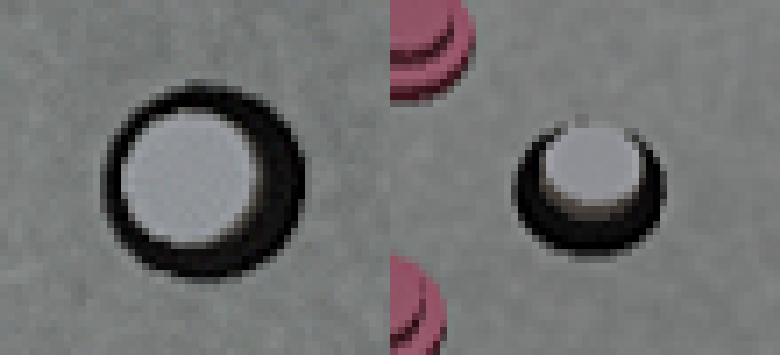

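The crop confirms the white cap in its black housing, so not a pink one. The axis is at about (0.560, 0.0115) with r = 108 mm as given. Front is about 172.7° in world, the pointer about 178°, and green at -57.5°, so the push goes anticlockwise by about 125°. I'll square the tool to the world, shut the fingers and go to the +y side of the pointer.

Call:
send_rows:
  plan:
    - [[0,0,-0.91],[0,0,0],1]
    - [[0,0,-0.91],[0,0,0],1]
    - [[0,0,-0.91],[0,0,0],1]
    - [[0,0,-0.91],[0,0,0],1]
    - [[0,0,0],[-0.5,-1,0],1]
    - [[0,0,0],[-0.5,-1,0],1]
    - [[0,0,0],[-0.5,-1,0],1]
    - [[0,0,0],[-0.5,-1,0],1]
    - [[0,0,0],[-0.5,-1,0],1]
    - [[0,0,0],[-0.5,-1,0],1]
    - [[0,0,0],[-0.5,-1,0],1]
    - [[0,0,0],[-0.5,-1,0],1]
    - [[0,0,0],[-0.5,-1,0],1]
    - [[0,0,0],[-0.5,-1,0],1]
    - [[0,0,0],[-0.5,-1,0],1]
    - [[0,0,0],[-0.5,-1,0],1]
    - [[0,0,0],[-0.5,-1,0],1]
    - [[0,0,0],[-0.5,-1,0],1]
    - [[0,0,0],[-0.5,-1,0],1]
    - [[0,0,0],[0,0,0],1]

```text
clock: 2.1
tool_pos: [0.345, 0.3437, 0.2482]
eef_rot: [0.0, 0.002, 1.0, -0.001]
force: [-0.3, 0.3, -0.3]
gripper_width: 0.0001
grasp_force: 0.0
```

Call:
send_rows:
  plan:
    - [[0,0,0],[-0.48,-0.96,0],1]
    - [[0,0,0],[-0.48,-0.96,0],1]
    - [[0,0,0],[-0.48,-0.96,0],1]
    - [[0,0,0],[-0.48,-0.96,0],1]
    - [[0,0,0],[-0.48,-0.96,0],1]
    - [[0,0,0],[-0.48,-0.96,0],1]
    - [[0,0,0],[-0.48,-0.96,0],1]
    - [[0,0,0],[-0.48,-0.96,0],1]
    - [[0,0,0],[-0.48,-0.96,0],1]
    - [[0,0,0],[-0.48,-0.96,0],1]
    - [[0,0,0],[-0.48,-0.96,0],1]
    - [[0,0,0],[-0.48,-0.96,0],1]
    - [[0,0,0],[-0.48,-0.96,0],1]
    - [[0,0,0],[-0.48,-0.96,0],1]
    - [[0,0,0],[-0.48,-0.96,0],1]
    - [[0,0,0],[0,0,1],1]
    - [[0,0,0],[0,0,1],1]
    - [[0,0,0],[0,0,1],1]
    - [[0,0,0],[0,0,1],1]
    - [[0,0,0],[0,0,0],1]

```text
clock: 4.1
tool_pos: [0.4864, 0.0593, 0.1662]
eef_rot: [-0.002, -0.001, 1.0, -0.0]
force: [0.5, -0.8, -0.3]
gripper_width: -0.0002
grasp_force: 0.0
```

Run:
```python
from h import *
for i,n in enumerate(("top","wrist")):
    im=arm.get_image(n)["color"]
    if i==0:a=im[140:320,230:430]
    else:b=im
v=np.hstack([cv2.resize(a,(400,360)),cv2.resize(b,(400,300)) if 0 else cv2.copyMakeBorder(cv2.resize(b,(400,300)),0,60,0,0,0)])
cv2.imwrite("pics/d.png",v[:,:,::-1])
```

```text
(no output)
```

View pics/d.png

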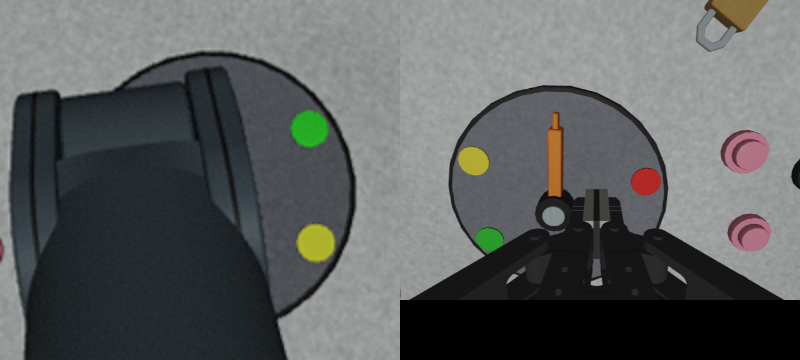

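The wrist view shows the pointer at (555,160), with the shut fingers clear on its red side (+y). I'll work out the arc for the descent and push.

Run:
```python
from h import *
p=arm.get_state()["tool_pos"];print(p)
ax=np.array([.5597,.0115]);pr=p[:2]
for a in range(180,303,10):
    f=np.radians(a);u=np.array([np.cos(f),np.sin(f)]);t=np.array([-u[1],u[0]])
    off=.007+.011*abs(t[0])+.0145*abs(t[1])
    q=ax+.072*u-off*t;d=q-pr;pr=q
    print(a,q.round(3),"tool units x,y",(-d[0]/.02).round(2),(d[1]/.02).round(2))
```

```text
[0.48776578 0.05922207 0.1683956 ]
180 [0.488 0.033] tool units x,y 0.0 -1.31
190 [0.485 0.022] tool units x,y 0.15 -0.56
200 [0.484 0.01 ] tool units x,y 0.05 -0.6
210 [ 0.485 -0.003] tool units x,y -0.06 -0.63
220 [ 0.488 -0.015] tool units x,y -0.18 -0.63
230 [ 0.494 -0.028] tool units x,y -0.31 -0.61
240 [ 0.503 -0.039] tool units x,y -0.43 -0.56
250 [ 0.514 -0.049] tool units x,y -0.55 -0.48
260 [ 0.527 -0.056] tool units x,y -0.65 -0.37
270 [ 0.542 -0.06 ] tool units x,y -0.73 -0.23
280 [ 0.552 -0.063] tool units x,y -0.52 -0.12
290 [ 0.563 -0.064] tool units x,y -0.56 -0.04
300 [ 0.575 -0.063] tool units x,y -0.59 0.05
```

Call:
send_rows:
  plan:
    - [[0,0,0],[0,0,1],1]
    - [[0,0,0],[0,0,1],1]
    - [[0,0,0],[0,0,1],1]
    - [[0,0,0],[0,0,1],1]
    - [[0,0,0],[0,0,0.7],1]
    - [[0,0,0],[0,0,0.7],1]
    - [[0,0,0],[0,0,0.6],1]
    - [[0,0,0],[0,0,0],1]
    - [[0,0,0],[0,-0.4,0],1]
    - [[0,0,0],[0,-0.4,0],1]
    - [[0,0,0],[0,-0.4,0],1]
    - [[0,0,0],[0.1,-0.35,0],1]
    - [[0,0,0],[0.05,-0.35,0],1]
    - [[0,0,0],[0,-0.3,0],1]
    - [[0,0,0],[0,-0.3,0],1]
    - [[0,0,0],[0,-0.3,0],1]
    - [[0,0,0],[-0.05,-0.3,0],1]
    - [[0,0,0],[-0.1,-0.3,0],1]
    - [[0,0,0],[-0.1,-0.3,0],1]
    - [[0,0,0],[0,0,0],1]

```text
clock: 6.2
tool_pos: [0.4901, -0.0164, 0.0483]
eef_rot: [0.0, 0.0, 1.0, -0.0]
force: [-0.1, 0.1, 0.5]
gripper_width: -0.0001
grasp_force: 0.0
```

Run:
```python
from h import *
b=arm.get_image("wrist")["color"];s=arm.get_state();print(s["tool_pos"],s["force"])
cv2.imwrite("pics/e.png",b[:,:,::-1])
```

```text
[ 0.48984634 -0.01588592  0.04824873] [-1.0499063   0.50723706 -0.08662251]
```

View pics/e.png

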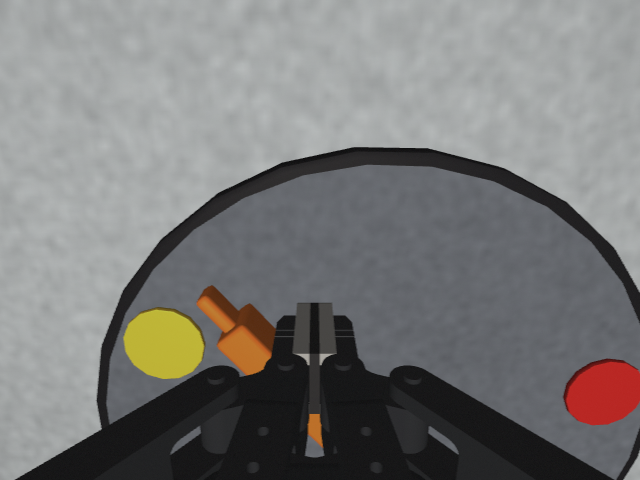

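The wrist view shows the pointer turned towards yellow, its tip at (208,298), with the finger against its side. I'll continue the arc to about 12° short of green.

Call:
send_rows:
  plan:
    - [[0,0,0],[-0.15,-0.3,0],1]
    - [[0,0,0],[-0.15,-0.3,0],1]
    - [[0,0,0],[-0.2,-0.3,0],1]
    - [[0,0,0],[-0.22,-0.28,0],1]
    - [[0,0,0],[-0.27,-0.24,0],1]
    - [[0,0,0],[-0.27,-0.24,0],1]
    - [[0,0,0],[-0.32,-0.19,0],1]
    - [[0,0,0],[-0.32,-0.19,0],1]
    - [[0,0,0],[-0.36,-0.12,0],1]
    - [[0,0,0],[-0.36,-0.12,0],1]
    - [[0,0,0],[-0.26,-0.06,0],1]
    - [[0,0,0],[-0.26,-0.06,0],1]
    - [[0,0,0],[-0.28,-0.02,0],1]
    - [[0,0,0],[-0.28,-0.02,0],1]
    - [[0,0,0],[0,0,0],1]
    - [[0,0,0],[0,0,0],1]

```text
clock: 7.85
tool_pos: [0.5641, -0.064, 0.0483]
eef_rot: [0.0, -0.0, 1.0, -0.0]
force: [-0.1, 0.5, 0.4]
gripper_width: -0.0005
grasp_force: 0.0
```

Run:
```python
from h import *
s=arm.get_state();print(s["tool_pos"],s["force"])
V=[]
for n,z in(("scene",(200,170,440,350)),("top",(240,150,440,300))):
    b=arm.get_image(n)["color"];x0,y0,x1,y1=z;V.append(cv2.resize(b[y0:y1,x0:x1],(400,300)))
cv2.imwrite("pics/f.png",np.hstack(V)[:,:,::-1])
```

```text
[ 0.5640955  -0.06402014  0.04832253] [-0.11679225  0.51054297  0.44842612]
```

View pics/f.png

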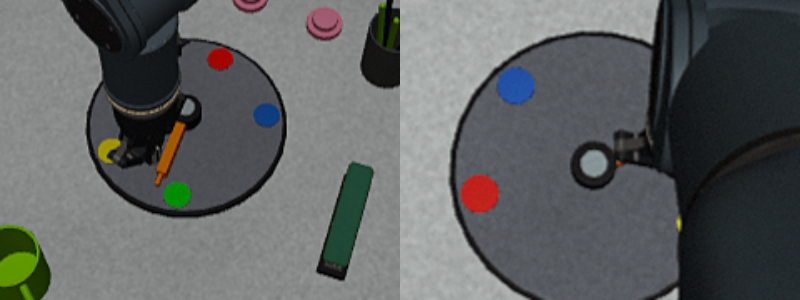

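In the scene crop, the pointer lies just short of green: tip at (157,184), green disc at (177,194). I'll measure from this view.

```bash
cat > m.py <<'E'
from h import *
im=arm.get_image("scene");h=cv2.cvtColor(im["color"],cv2.COLOR_RGB2HSV)
def mask(lo,hi):
    m=cv2.inRange(h,lo,hi);k=m*0;k[185:310,245:380]=m[185:310,245:380];return np.argwhere(k)[:,::-1].astype(float)
g=mask((50,150,60),(75,255,255));G=ray(im,*g.mean(0),.017)
o=mask((8,150,50),(18,255,255));A=np.array([.5596,.0115])
W=np.array([ray(im,*q,.040)[:2] for q in o]);r=np.linalg.norm(W-A,axis=1)
ang=lambda d:np.degrees(np.arctan2(d[1],d[0]))
for lo,hi in((97,115),(85,94),(60,85),(40,60)):
    k=(r*1000>lo)&(r*1000<hi);print(lo,hi,k.sum(),ang((W[k]-A).mean(0)).round(1) if k.any() else "")
k=r>.098;T=A+.108*(W[k]-A).mean(0)/np.linalg.norm((W[k]-A).mean(0))
print("green",G.round(4),ang(G[:2]-A),len(g),"tip",T,"dist",np.linalg.norm(T-G[:2]),"rmax",r.max())
E
python3 m.py
```

```text
97 115 24 -70.7
85 94 29 -71.0
60 85 79 -71.2
40 60 58 -71.5
green [ 0.6177 -0.0804  0.017 ] -57.68304511690446 198 tip [ 0.59502782 -0.09052387] dist 0.024855686150519543 rmax 0.11171414604364738
```

Call:
send_rows:
  plan:
    - [[0,0,0],[-0.2,0.01,0],1]
    - [[0,0,0],[-0.2,0.02,0],1]
    - [[0,0,0],[-0.2,0.02,0],1]
    - [[0,0,0],[-0.15,0.03,0],1]
    - [[0,0,0],[0,0,0],1]
    - [[0,0,0],[0,0,0],1]

```text
clock: 8.6
tool_pos: [0.5791, -0.0624, 0.0483]
eef_rot: [0.0, -0.0, 1.0, -0.0]
force: [0.3, -1.5, 0.1]
gripper_width: -0.0001
grasp_force: 0.0
```

```bash
python3 m.py
```

```text
97 115 18 -60.0
85 94 25 -60.4
60 85 73 -60.7
40 60 53 -60.3
green [ 0.6189 -0.0809  0.017 ] -57.340251380324226 180 tip [ 0.61336813 -0.08216423] dist 0.005619755144397728 rmax 0.1117833892056847
```

Tip is 2.5° (about 5 mm) short. One small nudge, then back off and rise.

Call:
send_rows:
  plan:
    - [[0,0,0],[-0.14,0.02,0],1]
    - [[0,0,0],[0,0,0],1]
    - [[0,0,0],[0,0,0],1]
    - [[0,0,0],[0.4,-0.2,0],1]
    - [[0,0,0],[0.5,-0.3,0],1]
    - [[0,0,0],[0,0,-0.5],1]
    - [[0,0,0],[0,0,-1],1]
    - [[0,0,0],[0,0,-1],1]
    - [[0,0,0],[0,0,-1],1]
    - [[0,0,0],[0,0,-1],1]
    - [[0,0,0],[0,0,0],1]

```text
clock: 9.75
tool_pos: [0.565, -0.0724, 0.1416]
eef_rot: [0.003, 0.0, 1.0, -0.0]
force: [0.8, -0.3, 0.4]
gripper_width: -0.0001
grasp_force: 0.0
```

```bash
python3 m.py
```

```text
97 115 20 -58.6
85 94 26 -58.9
60 85 72 -59.2
40 60 57 -59.3
green [ 0.6186 -0.0811  0.017 ] -57.51594811389409 181 tip [ 0.61564149 -0.080822  ] dist 0.0029236917536145427 rmax 0.11149887143467112
```

The tip is about 3 mm from the green centre. Now to above the button.

Call:
send_rows:
  plan:
    - [[0,0,0],[0.09,0.99,0],1]
    - [[0,0,0],[0.09,0.99,0],1]
    - [[0,0,0],[0.09,0.99,0],1]
    - [[0,0,0],[0.09,0.99,0],1]
    - [[0,0,0],[0.09,0.99,0],1]
    - [[0,0,0],[0.09,0.99,0],1]
    - [[0,0,0],[0.09,0.99,0],1]
    - [[0,0,0],[0.09,0.99,0],1]
    - [[0,0,0],[0.09,0.99,0],1]
    - [[0,0,0],[0.09,0.99,0],1]
    - [[0,0,0],[0.09,0.99,0],1]
    - [[0,0,0],[0.09,0.99,0],1]
    - [[0,0,0],[0.09,0.99,0],1]
    - [[0,0,0],[0.09,0.99,0],1]
    - [[0,0,0],[0.09,0.99,0],1]
    - [[0,0,0],[0.09,0.99,0],1]
    - [[0,0,0],[0.09,0.99,0],1]
    - [[0,0,0],[0.09,0.99,0],1]
    - [[0,0,0],[0.09,0.99,0],1]
    - [[0,0,0],[0.09,0.99,0],1]

```text
clock: 11.8
tool_pos: [0.5271, 0.3249, 0.1379]
eef_rot: [-0.0, -0.0, 1.0, -0.0]
force: [0.7, -0.1, 0.5]
gripper_width: 0.0001
grasp_force: 0.0
```

Call:
send_rows:
  plan:
    - [[0,0,0],[0,0,0],1]
    - [[0,0,0],[0,0,1],1]
    - [[0,0,0],[0,0,1],1]
    - [[0,0,0],[0,0,0.5],1]
    - [[0,0,0],[0,0,0.5],1]
    - [[0,0,0],[0,0,0],1]
    - [[0,0,0],[0,0,0],1]

```text
clock: 12.5
tool_pos: [0.5277, 0.324, 0.0786]
eef_rot: [0.0, -0.0, 1.0, 0.0]
force: [0.1, 0.2, 0.1]
gripper_width: -0.0001
grasp_force: 0.0
```

```bash
python3 m.py
python3 - <<'E'
from h import *
s=arm.get_state();print(s["tool_pos"],s["force"])
b=arm.get_image("scene")["color"][90:200,310:470];t=arm.get_image("top")["color"][150:310,260:430]
cv2.imwrite("pics/g.png",np.hstack([cv2.resize(b,(436,300)),cv2.resize(t,(319,300))])[:,:,::-1])
E
```

```text
97 115 18 -58.8
85 94 25 -59.1
60 85 72 -59.2
40 60 57 -59.3
green [ 0.6186 -0.0811  0.017 ] -57.51594811389409 181 tip [ 0.61564149 -0.080822  ] dist 0.0029236917536145427 rmax 0.11149887143467112
[0.52789095 0.32406959 0.07891268] [ 0.25198329  0.36877286 -0.17990613]
```

View pics/g.png

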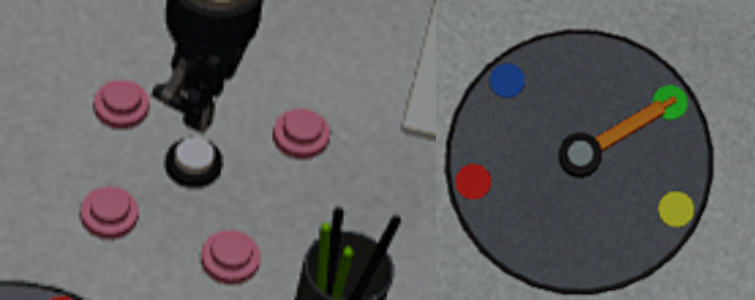

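The pointer lies across the green disc in the top view (tip at (672,101)). The fingertips are right above the white button at (195,155). Descending in small steps.

Call:
send_rows:
  plan:
    - [[0,0,0],[0,0,0.6],1]
    - [[0,0,0],[0,0,0.6],1]
    - [[0,0,0],[0,0,0.25],1]
    - [[0,0,0],[0,0,0.1],1]
    - [[0,0,0],[0,0,0],1]

```text
clock: 13.15
tool_pos: [0.5273, 0.3238, 0.0467]
eef_rot: [-0.0, -0.0, 1.0, -0.0]
force: [0.0, 0.7, 0.2]
gripper_width: -0.0
grasp_force: 0.0
```

Call:
send_rows:
  plan:
    - [[0,0,0],[0,0,0.1],1]
    - [[0,0,0],[0,0,0.1],1]
    - [[0,0,0],[0,0,0],1]

```text
clock: 13.45
tool_pos: [0.5274, 0.324, 0.0432]
eef_rot: [-0.0, -0.0, 1.0, -0.0]
force: [-1.1, 0.4, -0.5]
gripper_width: -0.0003
grasp_force: 0.0
```

Tip at about 26 mm, no contact yet.

Call:
send_rows:
  plan:
    - [[0,0,0],[0,0,0.1],1]
    - [[0,0,0],[0,0,0.05],1]
    - [[0,0,0],[0,0,0],1]

```text
clock: 13.75
tool_pos: [0.5274, 0.324, 0.0402]
eef_rot: [-0.0, -0.0, 1.0, -0.0]
force: [0.1, -0.1, -0.1]
gripper_width: -0.0002
grasp_force: 0.0
```

Call:
send_rows:
  plan:
    - [[0,0,0],[0,0,0.1],1]
    - [[0,0,0],[0,0,0.05],1]
    - [[0,0,0],[0,0,0],1]

```text
clock: 14.05
tool_pos: [0.5276, 0.3241, 0.0373]
eef_rot: [0.0, -0.0, 1.0, 0.0]
force: [0.6, 0.9, 2.5]
gripper_width: -0.0005
grasp_force: 1.2
```

Contact, with the button top near 22 mm. Pressing on.

Call:
send_rows:
  plan:
    - [[0,0,0],[0,0,0.1],1]
    - [[0,0,0],[0,0,0.1],1]
    - [[0,0,0],[0,0,0],1]

```text
clock: 14.35
tool_pos: [0.5276, 0.3241, 0.0333]
eef_rot: [0.0, -0.0, 1.0, 0.0]
force: [-1.1, 0.1, 5.1]
gripper_width: 0.0003
grasp_force: 2.4
```

Call:
send_rows:
  plan:
    - [[0,0,0],[0,0,0.06],1]
    - [[0,0,0],[0,0,0],1]

```text
clock: 14.55
tool_pos: [0.5277, 0.3241, 0.033]
eef_rot: [0.0, -0.0, 1.0, 0.0]
force: [-3.2, -1.5, 13.1]
gripper_width: 0.0002
grasp_force: 6.7
```

Force jumped to 13 N with no further travel, so the button is fully down. I'll hold, then rise.

Call:
send_rows:
  plan:
    - [[0,0,0],[0,0,0],1]
    - [[0,0,0],[0,0,-0.3],1]
    - [[0,0,0],[0,0,-0.5],1]
    - [[0,0,0],[0,0,-1],1]
    - [[0,0,0],[0,0,-1],1]
    - [[0,0,0],[0,0,-1],1]
    - [[0,0,0],[0,0,-1],1]
    - [[0,0,0],[0,0,0],1]
    - [[0,0,0],[0,0,0],1]

```text
clock: 15.45
tool_pos: [0.5273, 0.324, 0.1283]
eef_rot: [0.0, -0.0, 1.0, 0.0]
force: [-0.1, 0.5, -0.1]
gripper_width: 0.0002
grasp_force: 0.0
```

```bash
python3 m.py
python3 - <<'E'
from h import *
s=arm.get_state();print(s["clock"],s["tool_pos"],s["force"])
arm.job_done()
E
```

```text
97 115 18 -58.8
85 94 25 -59.1
60 85 72 -59.2
40 60 57 -59.3
green [ 0.6185 -0.081   0.017 ] -57.540112970444476 182 tip [ 0.61564149 -0.080822  ] dist 0.0028288810411767405 rmax 0.11149887143467112
15.5 [0.52701908 0.32381828 0.12766879] [-0.45914763 -0.27589047 -0.42953016]
the job is handed in; nothing more can be done
```

I handed the job in at 15.5 s: the pointer tip measured about 3 mm from the green disc's centre, the white send button was pressed until it bottomed out (13 N) and released, and the arm is clear of everything; I did not check by camera that the button came back up.

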